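# Slide the well plate home in the plate reader

## Robot

A 6-joint arm with a two-finger parallel gripper is mounted at the origin on the work surface. World frame = base frame: x ahead of the robot, y to its left, z up, the work surface at z = 0. Lengths are in mm, angles in rad, forces in N, time in s.
With the tool pointing down it reaches from about 300 to 775 mm from the base axis. Payload 14.6 kg.
Tool frame: the origin (TCP) lies midway between the tips of the shut fingers; the grasp point (between the pads) lies 19 mm behind it (manip.grip_depth is the distance from the TCP to the grasp point, in mm); x points along the fingers, y is the direction in which the jaws open and shut, and the axes are right-handed (so a half turn about x gives the same grasp; the last joint's range is limited). The gripper opens to 94 mm and grips with 3 to 60 N. Pads are 16 mm wide; open, the fingers measure 119 mm over their backs; the gripper's body (75 mm by 177 mm) begins 78 mm behind the grasp point.
Start: joints at [1.09, 0.3, 1.521, -0, 1.321, -0.067], TCP at [221.147, 503.571, 205.446] pointing down, gripper open.
Joint ranges: [-3.03, 3.03], [-0.79, 2.21], [0.23, 2.52], [-1.04, 4.18], [0, 3.07], [-2.55, 2.55]. Speed limits (rad/s): [2.22, 2.22, 2.57, 3.14, 3.14, 3.14].

## Interface

Orientations are given as [roll, pitch, yaw] about the fixed x, y, z axes, in that order (R = Rz(yaw) Ry(pitch) Rx(roll)).
In Python, from cell import readout, cams, ticket, manip gives the robot as it stands. The module is installed in compiled form; this text tells all that it offers.
- The arm moves only by the tool apply_moves, never from a script. Its argument "plan" is one flat list of numbers, 7 for each row, row after row: the turn, a rotation vector about the tool's x, y, z in rad, then the shift along the tool's x, y, z in m, then the opening in per cent of the stroke, from 0 (shut) to 100 (fully open). In form: [wx, wy, wz, x, y, z, fingers, wx, wy, wz, x, y, z, fingers, ...]. A call has 1 to 5 rows; each row shifts and turns the commanded pose from where the row before left it, along the tool's axes as they then stand; what a row does not reach is not made up. A row lasts 1/8 s, in which the tool goes at most 62.5 mm and 10.7 degrees, less where a joint would pass 70% of its speed; a pose out of reach is approached as far as the arm can. A call with a gripper value outside its range is refused whole. The fingers move at their own pace and stop on an object; "force" is the grip in N (left out, the last holds). Time passes only in rows, so rows that do not move let the fingers close. It gives the time, the measured TCP pose, the force and the opening at its end, in the units of the state.
- readout.read_state(): the state, without advancing time (a new reading comes with each control period).
- cams.camera(name): name is "scene" or "top" or "wrist"; returns a dict with "image" (384x512x3 uint8, red, green, blue), "fovy" (degrees; the focal length in pixels is half the picture's height over the tangent of half this angle, whatever the lens; pixels are square), "cx", "cy" (the principal point, pixels), "position" and "orientation" of the camera in the world; the wrist camera has in their place "T_tool_cam" (4x4, takes a point from camera to tool coordinates, whose origin is the TCP and whose axes are the tool frame's). Camera axes: x right, y down, z forward; pixel columns grow to the right and rows downward; lengths in mm; the calibration is good to about 2 mm. A picture is of the moment at which its call begins: read the wrist's pose just before it. There is no depth.
- ticket.sign_off(): hands the job in, once; it reports no verdict.
The state is a dict: "clock": time; "joints": joint angles; "qd": joint speeds; "effort": joint torques, N m; "eef_pos": TCP position; "eef_rot": TCP orientation; "wrist_force": force on the tool from outside, world axes, zero at the start; "moment": the same for the moment, N m; "finger_gap": finger opening in mm.
Only numpy, scipy, OpenCV 4.12 (cv2) and the standard library are available. Lean on these libraries where they do the work, as an engineer would, in place of code of your own. Each camera call takes 0.05 s, during which the arm holds its last target.

## Task

Load the plate reader: with the fingertips press the red lock button on the plate carriage, and keep it held down without letting it up while you push the carriage along its rails to the end stop, so that the white well plate is fully under the reading head. Then let the button spring back up and move clear. Do not touch or lift the well plate, which must stay seated in its nest, and leave everything else on the bench where it is.

Things in the scene. Friction and masses are not known exactly. Their poses are not given: they have to be found in the camera images.
- reader: The plate reader, a fixed bench unit. Origin on the bench (z = 0) in the middle of its width; it is turned about z only. Its +y axis is the direction the carriage slides towards the reading head. Along its y: grey base from -150 to 225 mm, 180 mm wide in x (-90 to 90), 16 mm high; low cream reading head from y = 60 to 165, top at 82 mm, open underneath for the plate; cream tower from y = 165 to 225, 120 mm high. A side shelf, 16 mm high, spans x = 85 to 170, y = -150 to 0.
- carriage (a joint): Travel of the aluminium plate carriage along the reader's +y, in m: 0 at the start (plate in the open), 0.110 at the end stop (plate under the head). Needs about 2 N when unlocked. Locked against sliding (1 mm of play, up to 3 mm under a hard push) while the button is up; the lock has notches every 10 mm, the last one at the end stop, so letting the button up on the way locks it again.
- lock_button (a joint): How far the red lock button is pressed, in m: 0 up, 0.009 fully down. A spring pushes it up: 2 N at the start of the press, 6 N fully down. The carriage is free to slide once it is pressed 0.005 or more; aim for 0.007 to 0.009.
- button_top (a point): Centre of the top of the red lock button, a flat ribbed pad 44 mm across the travel and 36 mm along it, that rides on the carriage's rear end and is pressed straight down. When up its top is 56 mm above the bench and 14 mm above its black housing. At the start it is at x = 0, y = -100 mm in the reader's frame. Same axes as the reader.
- push_wall (a point): Middle of the face of the black upright wall with a yellow strip, just ahead of the button on the carriage (its face is 24 mm ahead of the button's centre, towards the reading head); a fingertip pressing the button can push on this wall to slide the carriage. Wall 56 mm wide, 8 mm thick, top 80 mm above the bench; this point is 68 mm above the bench. Same axes as the reader.
- nest (a point): Point on the carriage where the well plate's centre (point plate_mid) is when the plate is seated; 96 mm ahead of the button's centre, 41 mm above the bench. Same axes as the reader.
- plate_mid (a point): Centre of the loose white 24-well plate, 127.5 x 85.5 x 14 mm, long side across the travel, about 70 g, lying in the rimmed nest (1.5 mm clearance, rim 6 mm high).
- vial: Small capped jar on the reader's side shelf, 32 mm diameter, 55 mm high; origin under its centre. Leave alone.
- flask: Glass bottle with blue cap, 72 mm diameter, 170 mm high; origin under its centre. Leave alone.
- tip_box: Yellow box of pipette tips, 75 x 110 x 60 mm; origin under its centre. Leave alone.
- tube_rack: Orange tube rack, 70 x 150 mm, 52 mm high with its caps; origin under its centre. Leave alone.
- beaker: Clear beaker, 70 mm diameter, 90 mm high; origin under its centre. Leave alone.
- timer: Flat grey timer, 60 x 70 x 22 mm; origin under its centre. Leave alone.
- plate_lid: Clear plate lid lying flat, 86 x 128 x 9 mm; origin under its centre. Leave alone.
- plate: The same well plate; origin under its centre (7 mm below plate_mid).

How it is judged:
By the outcome, as a careful person would: the job done as asked, in the order asked, and still so for the second after the job is handed in, with the robot touching nothing.
It also fails if it takes over 38 s, if anything falls off the work surface, if the arm or the gripper's body presses on something with over 40 N, if the wrist force passes 120 N, or if a joint passes its speed limit or range.

## Working session

There is one attempt and no reset: what is moved stays moved. The work goes in short steps, Python scripts to look and compute and a tool call to move; the robot and the scene stay as the last step left them, time stands still between calls to the robot, and variables do not carry over. Pictures are saved under pics/ and viewed, and the job is handed in when it is done.

Besides the shell and the picture viewer there is one more tool, called after "Request:" as name(argument=value, ...), one argument or row to a line, values as JSON. apply_moves: Moves the arm, as the interface text tells. Its arguments: {"type":"object","properties":{"plan":{"type":"array","items":{"type":"number"}},"force":{"type":"number"}},"required":["plan"]}

```bash
mkdir -p pics; ls; python3 - <<'E'
from cell import readout,cams,manip
import cv2
print(readout.read_state()); print(manip.grip_depth)
for n in ["scene","top"]:
    c=cams.camera(n); cv2.imwrite(f"pics/{n}1.png",c["image"][:,:,::-1]); print(n,{k:v for k,v in c.items() if k!="image"})
E
```

```text
pics
{'clock': 0.0, 'joints': array([ 1.09040739e+00,  3.00476351e-01,  1.52162139e+00, -8.41943406e-07,
        1.32072143e+00, -6.66151816e-02]), 'qd': array([ 1.85922636e-03, -1.54821460e-04, -1.53008241e-03, -2.13068897e-04,
        4.18442829e-05, -6.20231967e-04]), 'effort': array([ 1.38029940e-03, -5.31812704e+01, -3.52744746e+01,  7.08764512e-02,
        2.43641669e-02, -1.14293443e-04]), 'eef_pos': array([221.0151732 , 503.32669442, 204.86640889]), 'eef_rot': array([-1.63674662,  1.56956981, -2.05052016]), 'wrist_force': array([ 0.07550057,  0.5149322 , -0.93420055]), 'moment': array([ 0.00492674, -0.02737018,  0.04017669]), 'finger_gap': 94.02027400168103}
18.8
scene {'fovy': 47.50392827571471, 'cx': 250.0130478969932, 'cy': 187.4153063597032, 'position': array([1338.25025791, -340.62926383,  938.7660103 ]), 'orientation': array([-2.34114432e+00, -2.20278602e-03,  1.15415897e+00])}
top {'fovy': 55.12659205614211, 'cx': 257.4338375093636, 'cy': 194.04461568707032, 'position': array([ 360.86743548,   14.01750678, 1118.74937842]), 'orientation': array([-2.94159311, -0.0093193 , -1.59508648])}
```

View pics/scene1.png

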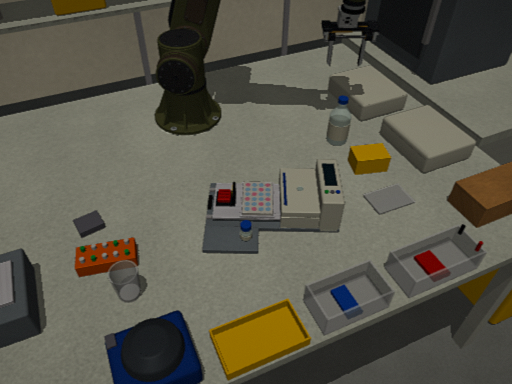

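View pics/top1.png

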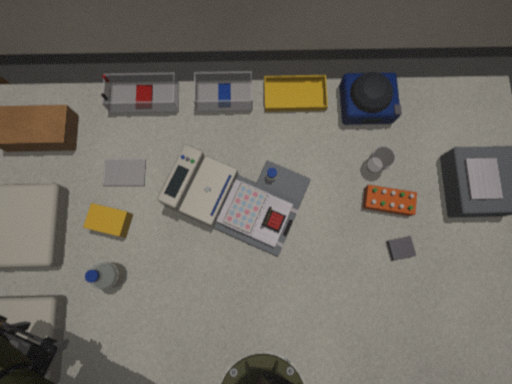

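```bash
cat > h.py <<'E'
import numpy as np, cv2
from scipy.spatial.transform import Rotation as Ro
from cell import readout,cams
def cal(c):
    f=192/np.tan(np.radians(c["fovy"])/2)
    return f,Ro.from_euler('xyz',c["orientation"]).as_matrix(),np.array(c["position"])
def ray(c,u,v):
    f,R,p=cal(c); return p,R@np.array([(u-c["cx"])/f,(v-c["cy"])/f,1])
def plane(c,u,v,z):
    p,d=ray(c,u,v); return p+d*(z-p[2])/d[2]
def proj(c,P):
    f,R,p=cal(c); q=R.T@(np.array(P)-p); return np.array([c["cx"]+f*q[0]/q[2],c["cy"]+f*q[1]/q[2]])
def tri(c1,uv1,c2,uv2):
    p,d=ray(c1,*uv1);q,e=ray(c2,*uv2)
    s=np.linalg.lstsq(np.c_[d,-e],q-p,rcond=None)[0]
    a=p+d*s[0];b=q+e*s[1];return (a+b)/2,np.linalg.norm(a-b)
E
python3 - <<'E'
from h import *
for n,(x0,y0,x1,y1) in {"scene":(195,150,355,260),"top":(150,140,320,260)}.items():
    c=cams.camera(n); im=c["image"]
    cr=cv2.resize(im[y0:y1,x0:x1],None,fx=4.7,fy=4.7,interpolation=cv2.INTER_CUBIC); cv2.imwrite(f"pics/{n}2.png",cr[:,:,::-1])
    I=im.astype(int); m=((I[...,0]>90)&(I[...,1]<60)&(I[...,2]<60)).astype(np.uint8)
    k,l,s,ce=cv2.connectedComponentsWithStats(m)
    for i in range(1,k):
        if s[i,4]>15: print(n,s[i],ce[i],plane(c,*ce[i],56))
E
```

```text
scene [218 189  13  11  96] [223.97916667 194.10416667] [502.25775478 -49.95027667  56.        ]
scene [ 75 238  61  31 921] [105.07057546 253.43648208] [ 578.27850483 -400.19971741   56.        ]
scene [415 250  31  24 373] [429.79892761 261.4772118 ] [927.05839511 330.16983039  56.        ]
top [136  85  16  16 233] [143.71244635  92.82832618] [905.28442867 344.96694086  56.        ]
top [268 212  15  17 177] [274.99435028 220.06779661] [497.67440163 -50.29158283  56.        ]
```

```bash
ls pics
```

```text
scene1.png
scene2.png
top1.png
top2.png
```

View pics/top2.png

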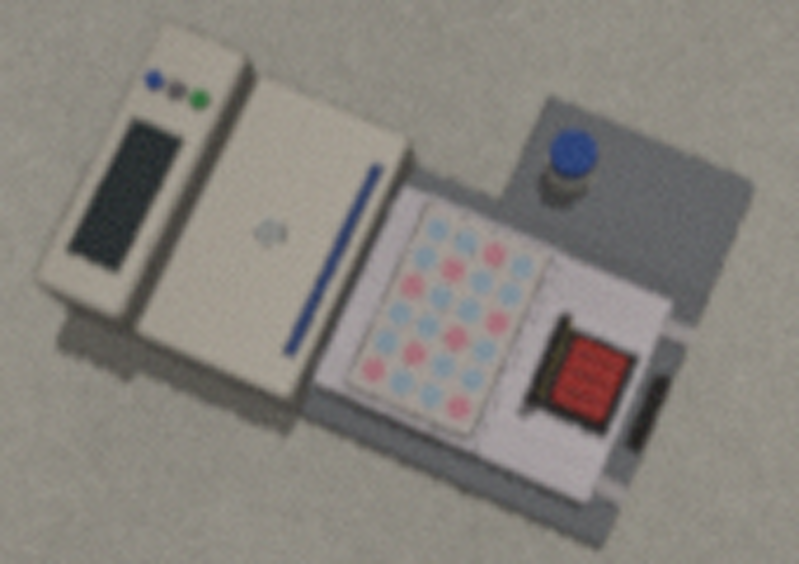

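View pics/scene2.png

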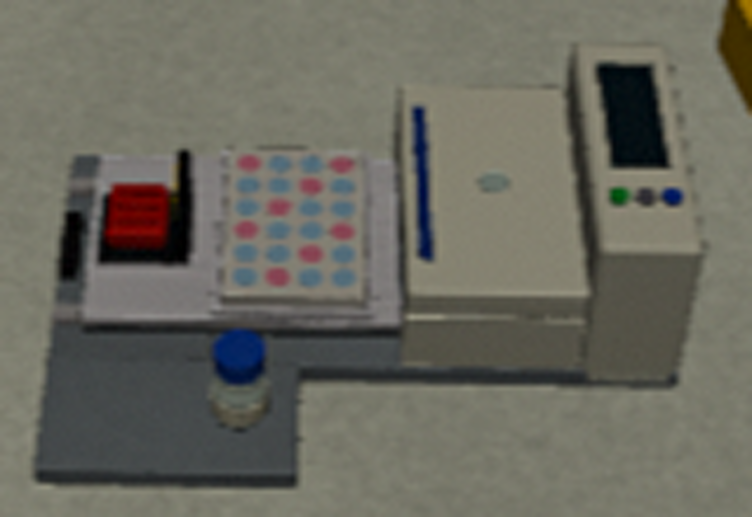

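```bash
python3 - <<'E'
from h import *
c=cams.camera("top")
g=lambda x,y,z: plane(c,(x+.5)/4.7+150-.5,(y+.5)/4.7+140-.5,z)[:2]
pts=[(752,185,16,170,-150),(600,545,16,-90,-150),(549,97,16,170,0),(409,146,82,80,60),(293,397,82,-80,60),(166,24,120,80,225),(38,278,120,-80,225)]
W=np.array([g(*p[:3]) for p in pts]);L=np.array([p[3:] for p in pts],float)
print(W.round(1))
ang=lambda a,b:np.degrees(np.arctan2(*(b-a)[::-1]))
print(ang(W[1],W[0]),ang(W[4],W[3]),ang(W[6],W[5]),ang(W[0],W[2])-90, np.linalg.norm(W[0]-W[1]),np.linalg.norm(W[4]-W[3]))
i=[0,1,2]
from scipy.spatial.transform import Rotation as Ro
a=L[i]-L[i].mean(0);b=W[i]-W[i].mean(0)
th=np.arctan2((a[:,0]*b[:,1]-a[:,1]*b[:,0]).sum(),(a*b).sum());R=np.array([[np.cos(th),-np.sin(th)],[np.sin(th),np.cos(th)]])
t=W[i].mean(0)-R@L[i].mean(0); print(np.degrees(th),t,"button",R@[0,-100]+t, "end",R@[0,10]+t)
# red mask more lenient
I=c["image"].astype(int);m=(I[...,0]>1.8*I[...,1])&(I[...,0]>60);m[:205]=0;m[235:]=0;m[:,:262]=0;m[:,290:]=0
r=cv2.minAreaRect(np.argwhere(m)[:,::-1].astype(np.float32));print(r,plane(c,*r[0],56),plane(c,*np.argwhere(m)[:,::-1].mean(0),56))
E
```

```text
[[ 628.  -164. ]
 [ 397.   -55.9]
 [ 691.   -32.3]
 [ 641.5   58.1]
 [ 487.1  129.9]
 [ 710.7  202.4]
 [ 556.   275. ]]
-25.079813890143978 -24.909062623131852 -25.133934746821623 -25.560983670554393 255.00913808932663 170.30920317064917
-25.297908151671752 [539.38590378  41.97918256] button [496.65341824 -48.43063262] end [543.65915233  51.02016407]
((274.8103332519531, 220.27584838867188), (12.736727714538574, 15.362854957580566), 23.198589324951172) [497.07860731 -49.7359075   56.        ] [497.10062815 -49.94536946  56.        ]
```

```bash
cat >> h.py <<'E'
YAW=np.radians(-25.1)
YD=np.array([-np.sin(YAW),np.cos(YAW),0]);XD=np.array([np.cos(YAW),np.sin(YAW),0])
def to(target,R0=None,p0=None,sgn=1):
    s=readout.read_state(); R=Ro.from_euler('xyz',s["eef_rot"]).as_matrix() if R0 is None else R0
    y=sgn*XD;x=np.array([0,0,-1.]);Rt=np.c_[x,y,np.cross(x,y)]
    w=Ro.from_matrix(R.T@Rt).as_rotvec()
    d=np.array(target)-s["eef_pos"]
    print("rot",w.round(4),"shift in cur axes",(R.T@d/1000).round(4),"in target axes",(Rt.T@d/1000).round(4),"joints",s["joints"].round(3))
E
python3 - <<'E'
from h import *
s=readout.read_state();print(Ro.from_euler('xyz',s["eef_rot"]).as_matrix().round(3))
to([497,-50,205]);to([497,-50,205],sgn=-1)
c=cams.camera("top");print(plane(c,92,276,170),plane(c,272,174,71))
E
```

```text
[[-0.     0.402  0.916]
 [-0.     0.916 -0.402]
 [-1.    -0.    -0.   ]]
rot [1.595e+00 4.000e-04 4.000e-04] shift in cur axes [ 4.000e-04 -3.958e-01  4.752e-01] in target axes [2.000e-04 4.846e-01 3.842e-01] joints [ 1.09   0.3    1.521 -0.     1.321 -0.067]
rot [-1.5466e+00 -4.0000e-04  4.0000e-04] shift in cur axes [ 4.000e-04 -3.958e-01  4.752e-01] in target axes [ 2.000e-04 -4.846e-01 -3.842e-01] joints [ 1.09   0.3    1.521 -0.     1.321 -0.067]
[352.56767698 420.39924895 170.        ] [632.11958229 -45.17986968  71.        ]
```

Request:
apply_moves(
  plan=[0, 0, 0, -0.03, 0, 0, 0, 0, 0, 0, 0, -0.039, 0.047, 0, 0, 0, 0, 0, -0.039, 0.047, 0, 0, 0, 0, 0, -0.039, 0.047, 0, 0, 0, 0, 0, -0.039, 0.047, 0],
  force=20,
)

```text
clock: 0.92
eef_pos: [331.0, 283.4, 235.6]
eef_rot: [0.99, 1.57, 0.577]
wrist_force: [1.8, 0.2, 0.0]
finger_gap: 47.5
```

Request:
apply_moves(
  plan=[0, 0, 0, 0, -0.039, 0.047, 0, 0, 0, 0, 0, -0.039, 0.047, 0, 0, 0, 0, 0, -0.039, 0.047, 0, 0, 0, 0, 0, -0.039, 0.047, 0, 0, 0, 0, 0, -0.039, 0.047, 0],
)

```text
clock: 1.55
eef_pos: [467.9, 10.1, 235.7]
eef_rot: [0.471, 1.57, 0.057]
wrist_force: [0.8, 0.4, 0.4]
finger_gap: 0.6
```

Request:
apply_moves(
  plan=[0.177, 0, 0, 0, 0, 0, 0, 0.177, 0, 0, 0, 0, 0, 0, 0.177, 0, 0, 0, 0, 0, 0, 0.177, 0, 0, 0, 0, 0, 0, 0.177, 0, 0, 0, 0, 0, 0],
)

```text
clock: 2.17
eef_pos: [467.3, 12.1, 235.4]
eef_rot: [-1.691, 1.571, -2.996]
wrist_force: [-0.3, -0.1, -0.2]
finger_gap: 0.1
```

Request:
apply_moves(
  plan=[0.177, 0, 0, 0, 0, 0, 0, 0.177, 0, 0, 0, 0, 0, 0, 0.177, 0, 0, 0, 0, 0, 0, 0.177, 0, 0, 0, 0, 0, 0, 0, 0, 0, 0, 0, 0, 0],
)

```text
clock: 2.8
eef_pos: [467.3, 12.1, 235.4]
eef_rot: [-0.528, 1.571, -2.533]
wrist_force: [1.1, -0.1, 0.8]
finger_gap: 0.4
```

```bash
python3 - <<'E'
from h import *
s=readout.read_state();print(s)
to([497,-50,235])
c=cams.camera("wrist");cv2.imwrite("pics/w1.png",c["image"][:,:,::-1]);print(c["fovy"],c["cx"],c["cy"],c["T_tool_cam"])
c=cams.camera("scene");cv2.imwrite("pics/s3.png",c["image"][:,:,::-1])
E
```

```text
{'clock': 2.8, 'joints': array([-5.24972772e-02,  9.02655398e-02,  1.70061076e+00, -4.62758604e-05,
        1.35077447e+00,  3.82458880e-01]), 'qd': array([ 0.00010619,  0.00062622, -0.00025468,  0.00057728,  0.00087152,
       -0.10415315]), 'effort': array([-1.43698676e-02, -4.11385059e+01, -3.56984174e+01,  7.49272923e-02,
       -1.98365073e-02,  2.05369793e+00]), 'eef_pos': array([467.27833436,  12.08485283, 235.43183737]), 'eef_rot': array([-0.5277416 ,  1.57072273, -2.53348399]), 'wrist_force': array([ 1.08954582, -0.06333052,  0.83353765]), 'moment': array([-0.09079585,  0.03922247,  0.02233206]), 'finger_gap': 0.38353665745387017}
rot [0.0031 0.0001 0.    ] shift in cur axes [0.0004 0.0531 0.0438] in target axes [0.0004 0.0533 0.0436] joints [-0.052  0.09   1.701 -0.     1.351  0.382]
67.86951620210694 257.3845023561422 192.13533607200154 [[ 9.14495910e-04 -2.29580577e-01  9.73289229e-01 -1.78808344e+02]
 [ 9.99999527e-01 -1.13386163e-04 -9.66338382e-04 -1.64238792e-02]
 [ 3.32210053e-04  9.73289652e-01  2.29580364e-01 -6.62049354e+01]
 [ 0.00000000e+00  0.00000000e+00  0.00000000e+00  1.00000000e+00]]
```

View pics/w1.png

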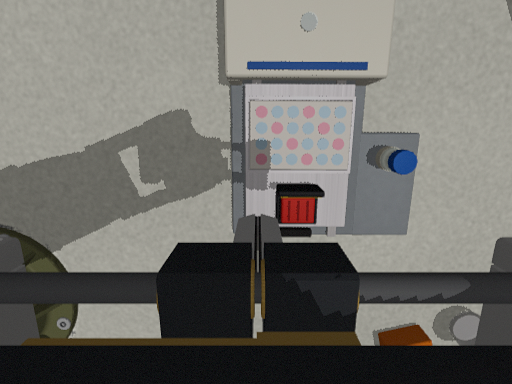

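View pics/s3.png

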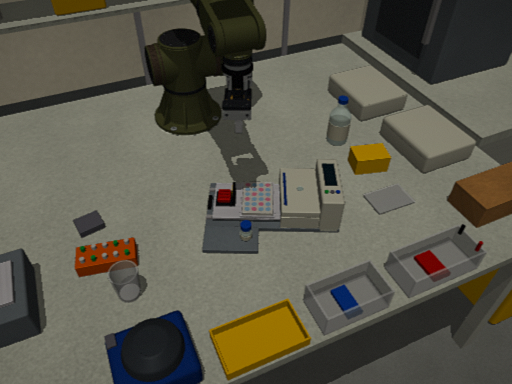

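```bash
cat >> h.py <<'E'
def wcam():
    s=readout.read_state(); c=cams.camera("wrist")
    T=c["T_tool_cam"];R=Ro.from_euler('xyz',s["eef_rot"]).as_matrix()
    c["orientation"]=Ro.from_matrix(R@T[:3,:3]).as_euler('xyz');c["position"]=R@T[:3,3]+s["eef_pos"]
    return c
def red(c,box):
    I=c["image"].astype(int);x0,y0,x1,y1=box
    m=(I[...,0]>1.8*I[...,1])&(I[...,0]>70);k=np.zeros_like(m);k[y0:y1,x0:x1]=m[y0:y1,x0:x1]
    return cv2.minAreaRect(np.argwhere(k)[:,::-1].astype(np.float32))
E
python3 - <<'E'
from h import *
c=wcam(); r=red(c,(270,185,325,230)); print(r)
print(plane(c,*r[0],56)); b=np.array([plane(c,*q,56) for q in cv2.boxPoints(r)]);print(b.round(1))
im=c["image"];cv2.imwrite("pics/w2.png",cv2.resize(im[150:245,225:345],None,fx=6,fy=6,interpolation=2)[:,:,::-1])
# blue stripe yaw
I=im.astype(int);m=(I[...,2]>1.6*I[...,0])&(I[...,2]>80);m[90:]=0;m[:40]=0
e=cv2.minAreaRect(np.argwhere(m)[:,::-1].astype(np.float32));p=[plane(c,*q,82) for q in cv2.boxPoints(e)];print(e);print(np.array(p).round(1))
E
```

```text
((297.5, 210.0), (26.0, 33.0), 90.0)
[496.92649591 -48.14218569  56.        ]
[[484.4 -23.   56. ]
 [523.2 -40.9  56. ]
 [509.8 -73.8  56. ]
 [470.1 -55.5  56. ]]
((307.5, 65.5), (7.0, 119.0), 90.0)
[[513.1 136.6  82. ]
 [629.8  82.8  82. ]
 [627.4  76.1  82. ]
 [510.1 130.2  82. ]]
```

View pics/w2.png

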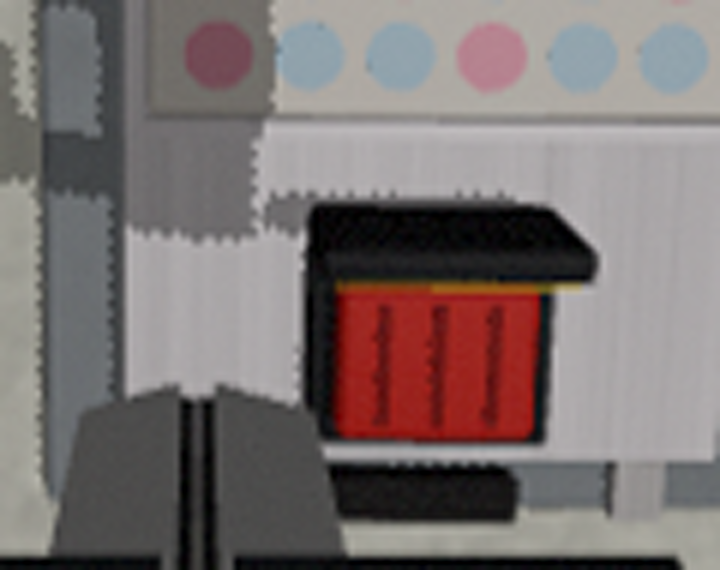

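```bash
python3 - <<'E'
from h import *
t=np.array([497.3,-49,0])+11*YD; print(t); to([t[0],t[1],70])
E
```

```text
[501.96619365 -39.03874321   0.        ]
rot [0.0058 0.     0.    ] shift in cur axes [0.1654 0.0529 0.0319] in target axes [0.1654 0.0531 0.0316] joints [-0.052  0.09   1.701 -0.     1.351  0.38 ]
```

Request:
apply_moves(
  plan=[0.005, 0, 0, 0, 0.053, 0.032, 0, 0, 0, 0, 0.05, 0, 0, 0, 0, 0, 0, 0.05, 0, 0, 0, 0, 0, 0, 0.04, 0, 0, 0, 0, 0, 0, 0.016, 0, 0, 0],
)

```text
clock: 3.58
eef_pos: [501.0, -39.2, 77.7]
eef_rot: [-1.268, 1.568, 3.006]
wrist_force: [1.1, -0.4, -0.4]
finger_gap: 0.5
```

```bash
python3 - <<'E'
from h import *
s=readout.read_state();print(s["eef_pos"],s["wrist_force"]);to([501.97,-39.04,70])
im=wcam()["image"];cv2.imwrite("pics/w3.png",im[:,:,::-1])
im=cams.camera("scene")["image"];cv2.imwrite("pics/s4.png",cv2.resize(im[120:250,190:350],None,fx=4.5,fy=4.5,interpolation=2)[:,:,::-1])
E
```

```text
[501.02229211 -39.20349163  77.66779482] [ 1.06738599 -0.40705258 -0.40936814]
rot [-0.0008  0.0008  0.0027] shift in cur axes [ 0.0077  0.0008 -0.0006] in target axes [ 0.0077  0.0008 -0.0006] joints [-0.151  0.347  1.783 -0.     1.015  0.288]
```

View pics/w3.png

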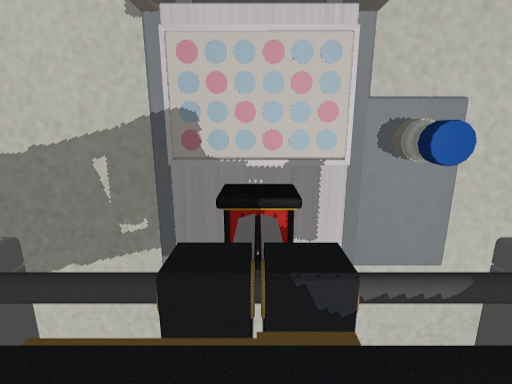

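View pics/s4.png

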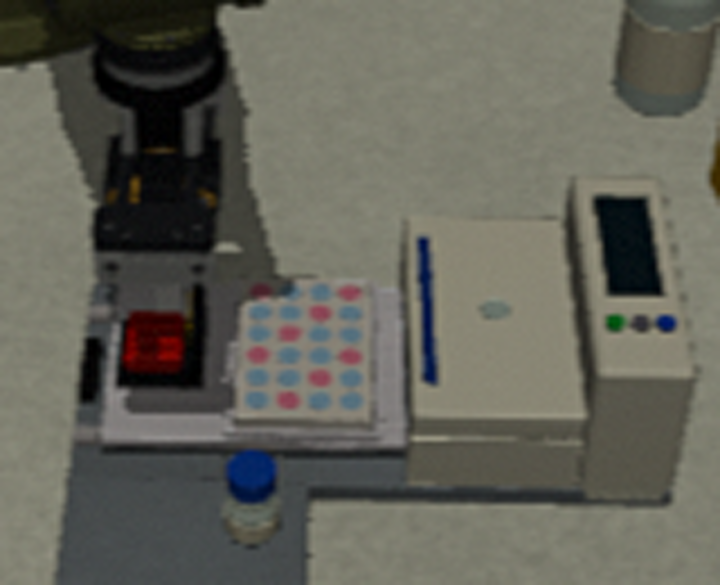

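Request:
apply_moves(
  plan=[0, 0, 0, 0.014, 0, 0, 0, 0, 0, 0, 0, 0, 0, 0],
)

```text
clock: 3.92
eef_pos: [501.8, -39.3, 65.4]
eef_rot: [-0.906, 1.571, -2.917]
wrist_force: [0.2, -0.4, 0.6]
finger_gap: 0.3
```

Request:
apply_moves(
  plan=[0, 0, 0, 0.005, 0, 0, 0, 0, 0, 0, 0, 0, 0, 0],
)

```text
clock: 4.18
eef_pos: [501.8, -39.3, 60.5]
eef_rot: [1.913, 1.571, -0.098]
wrist_force: [0.9, -0.1, -0.0]
finger_gap: 0.5
```

Request:
apply_moves(
  plan=[0, 0, 0, 0.005, 0, 0, 0, 0, 0, 0, 0, 0, 0, 0],
)

```text
clock: 4.42
eef_pos: [502.0, -39.3, 55.4]
eef_rot: [1.917, 1.57, -0.094]
wrist_force: [-0.7, 0.2, 1.7]
finger_gap: 0.6
```

Contact at about z = 55.5–56, as expected. Press on.

Request:
apply_moves(
  plan=[0, 0, 0, 0.004, 0, 0, 0, 0, 0, 0, 0.003, 0, 0, 0, 0, 0, 0, 0, 0, 0, 0],
)

```text
clock: 4.8
eef_pos: [502.1, -39.3, 48.5]
eef_rot: [1.906, 1.57, -0.106]
wrist_force: [1.1, 0.2, 4.8]
finger_gap: 0.1
```

```bash
python3 - <<'E'
from h import *
s=readout.read_state();print(s["eef_pos"],s["wrist_force"])
E
```

```text
[502.05508404 -39.30281313  48.4763984 ] [1.13152131 0.17331715 4.81993735]
```

Request:
apply_moves(
  plan=[0, 0, 0, 0.0007, 0, 0, 0, 0, 0, 0, 0, 0, -0.002, 0, 0, 0, 0, 0, 0, -0.002, 0, 0, 0, 0, 0, 0, -0.002, 0, 0, 0, 0, 0, 0, -0.002, 0],
)

```text
clock: 5.42
eef_pos: [505.4, -32.2, 47.9]
eef_rot: [1.162, 1.57, -0.85]
wrist_force: [0.3, -0.5, 4.9]
finger_gap: 0.5
```

Request:
apply_moves(
  plan=[0, 0, 0, 0, 0, -0.004, 0, 0, 0, 0, 0, 0, -0.004, 0, 0, 0, 0, 0, 0, -0.004, 0, 0, 0, 0, 0, 0, -0.004, 0, 0, 0, 0, 0, 0, 0, 0],
)

```text
clock: 6.05
eef_pos: [512.4, -17.4, 48.0]
eef_rot: [2.15, 1.57, 0.138]
wrist_force: [0.5, 1.4, 4.9]
finger_gap: 0.3
```

```bash
python3 - <<'E'
from h import *
s=readout.read_state();p=s["eef_pos"]-np.array([497.3,-49,0]);print(s["eef_pos"],s["wrist_force"],p@YD,p@XD,s["wrist_force"]@YD)
im=cams.camera("scene")["image"];cv2.imwrite("pics/s5.png",cv2.resize(im[120:250,190:350],None,fx=4.5,fy=4.5,interpolation=2)[:,:,::-1])
im=wcam()["image"];cv2.imwrite("pics/w5.png",im[:,:,::-1])
E
```

```text
[512.37856448 -17.35575902  47.97506641] [0.51515106 1.35560155 4.91961112] 35.05235564847426 0.23120876662361528 1.446117247354916
```

View pics/s5.png

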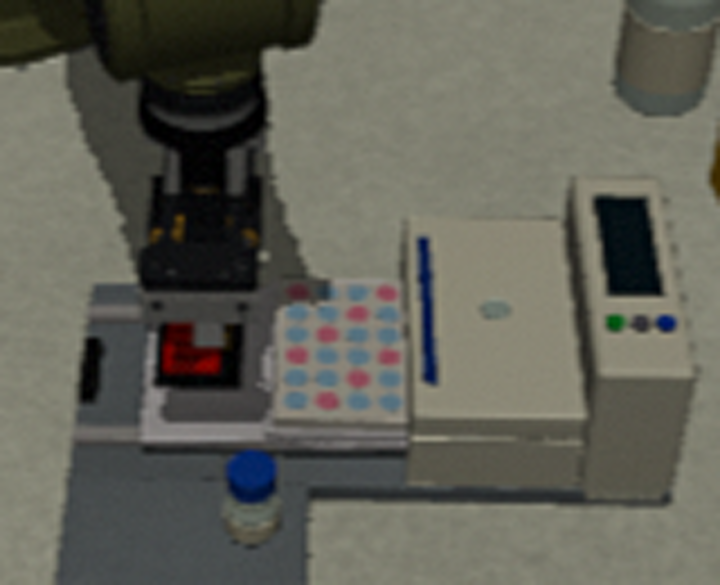

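View pics/w5.png

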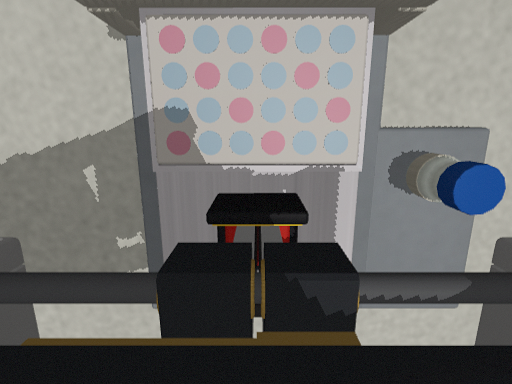

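Request:
apply_moves(
  plan=[0, 0, 0, 0, 0, -0.005, 0, 0, 0, 0, 0, 0, -0.006, 0, 0, 0, 0, 0, 0, -0.006, 0, 0, 0, 0, 0, 0, -0.006, 0, 0, 0, 0, 0, 0, -0.006, 0],
)

```text
clock: 6.78
eef_pos: [524.6, 8.6, 47.9]
eef_rot: [0.676, 1.57, -1.336]
wrist_force: [-1.2, -1.2, 6.1]
finger_gap: 0.4
```

Request:
apply_moves(
  plan=[0, 0, 0, 0, 0, -0.006, 0, 0, 0, 0, 0, 0, -0.006, 0, 0, 0, 0, 0, 0, -0.006, 0, 0, 0, 0, 0, 0, -0.006, 0, 0, 0, 0, 0, 0, -0.006, 0],
)

```text
clock: 7.4
eef_pos: [537.3, 35.8, 47.9]
eef_rot: [0.312, 1.57, -1.7]
wrist_force: [-1.9, -1.1, 5.9]
finger_gap: 0.1
```

```bash
python3 - <<'E'
from h import *
s=readout.read_state();p=s["eef_pos"]-np.array([497.3,-49,0]);print(s["eef_pos"],s["wrist_force"],p@YD,p@XD,s["wrist_force"]@YD)
E
```

```text
[537.3455648   35.77223279  47.88044647] [-1.85842767 -1.08120696  5.92852447] 93.75439450480386 0.30368180379629256 -1.7674512324371663
```

Request:
apply_moves(
  plan=[0, 0, 0, 0, 0, -0.006, 0, 0, 0, 0, 0, 0, -0.006, 0, 0, 0, 0, 0, 0, -0.006, 0, 0, 0, 0, 0, 0, -0.004, 0, 0, 0, 0, 0, 0, -0.003, 0],
)

```text
clock: 8.02
eef_pos: [548.0, 58.4, 47.9]
eef_rot: [0.32, 1.571, -1.692]
wrist_force: [-1.5, -1.7, 6.2]
finger_gap: 0.3
```

Request:
apply_moves(
  plan=[0, 0, 0, 0, 0, -0.002, 0, 0, 0, 0, 0, 0, -0.002, 0, 0, 0, 0, 0, 0, 0, 0],
)

```text
clock: 8.4
eef_pos: [549.6, 61.7, 47.8]
eef_rot: [-0.105, 1.57, -2.117]
wrist_force: [-1.6, -2.4, 5.4]
finger_gap: 0.4
```

```bash
python3 - <<'E'
from h import *
s=readout.read_state();p=s["eef_pos"]-np.array([497.3,-49,0]);print(s["eef_pos"],s["wrist_force"],p@YD,p@XD,s["wrist_force"]@YD)
E
```

```text
[549.57195957  61.71784816  47.8133721 ] [-1.55535661 -2.3819176   5.40695929] 122.43636385806965 0.3694083708467715 -2.816771640075191
```

Request:
apply_moves(
  plan=[0, 0, 0, 0, 0, -0.0015, 0, 0, 0, 0, 0, 0, -0.0015, 0, 0, 0, 0, 0, 0, 0, 0],
)

```text
clock: 8.78
eef_pos: [550.3, 63.3, 47.8]
eef_rot: [-0.255, 1.568, -2.267]
wrist_force: [-6.6, -12.2, 9.6]
finger_gap: 0.6
```

Request:
apply_moves(
  plan=[0, 0, 0, 0, 0, -0.001, 0, 0, 0, 0, 0, 0, 0, 0],
)

```text
clock: 9.02
eef_pos: [550.3, 63.3, 47.8]
eef_rot: [-0.278, 1.566, -2.29]
wrist_force: [-10.3, -19.1, 12.1]
finger_gap: 0.6
```

Request:
apply_moves(
  plan=[0, 0, 0, 0, 0, -0.001, 0, 0, 0, 0, 0, 0, 0, 0],
)

```text
clock: 9.28
eef_pos: [550.3, 63.4, 47.8]
eef_rot: [-0.297, 1.564, -2.31]
wrist_force: [-14.8, -26.4, 16.6]
finger_gap: 0.4
```

Request:
apply_moves(
  plan=[0, 0, 0, 0, 0, 0.0025, 0, 0, 0, 0, 0, 0, 0, 0],
)

```text
clock: 9.52
eef_pos: [550.3, 63.2, 47.8]
eef_rot: [-0.214, 1.569, -2.226]
wrist_force: [-4.1, -7.4, 7.8]
finger_gap: 0.5
```

```bash
python3 - <<'E'
from h import *
s=readout.read_state();p=s["eef_pos"]-np.array([497.3,-49,0]);print(s["eef_pos"],s["wrist_force"],p@YD,p@XD,s["wrist_force"]@YD)
im=cams.camera("scene")["image"];cv2.imwrite("pics/s6.png",cv2.resize(im[120:250,190:350],None,fx=4.5,fy=4.5,interpolation=2)[:,:,::-1])
im=cams.camera("top")["image"];cv2.imwrite("pics/t6.png",cv2.resize(im[140:260,150:320],None,fx=4.5,fy=4.5,interpolation=2)[:,:,::-1])
E
```

```text
[550.33274734  63.2137148   47.84781384] [-4.13280122 -7.35953066  7.79314498] 124.11369975325894 0.42380827021017575 -8.417693231843911
```

View pics/s6.png

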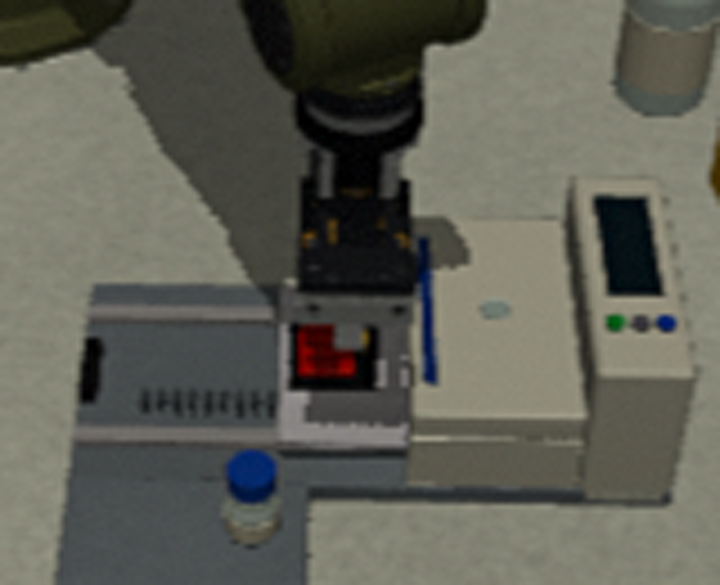

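View pics/t6.png

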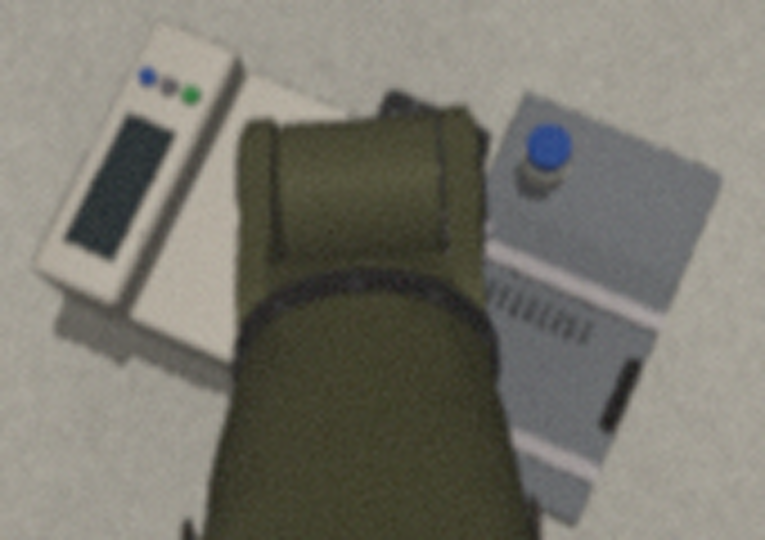

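Request:
apply_moves(
  plan=[0, 0, 0, -0.004, 0, 0, 0, 0, 0, 0, -0.005, 0, 0, 0, 0, 0, 0, -0.005, 0, 0, 0, 0, 0, 0, -0.004, 0, 0.002, 0, 0, 0, 0, 0, 0, 0, 0],
)

```text
clock: 10.25
eef_pos: [549.9, 62.4, 65.9]
eef_rot: [2.407, 1.57, 0.396]
wrist_force: [-0.3, 0.5, 0.1]
finger_gap: 0.5
```

Request:
apply_moves(
  plan=[0, 0, 0, -0.02, 0, 0.002, 0, 0, 0, 0, -0.05, 0, 0, 0, 0, 0, 0, -0.05, 0, 0, 0, 0, 0, 0, -0.04, 0, 0.04, 0, 0, 0, 0, 0, 0, 0.06, 0],
)

```text
clock: 10.88
eef_pos: [507.0, -30.1, 228.5]
eef_rot: [1.909, 1.566, -0.1]
wrist_force: [0.9, -0.7, -1.0]
finger_gap: 0.9
```

Request:
apply_moves(
  plan=[0, 0, 0, 0, 0, 0.06, 0, 0, 0, 0, 0, 0, 0.06, 0, 0, 0, 0, 0, 0, 0.02, 0, 0, 0, 0, 0, 0, 0, 0, 0, 0, 0, 0, 0, 0, 0],
)

```text
clock: 11.5
eef_pos: [446.9, -155.7, 225.7]
eef_rot: [-2.901, 1.571, 1.371]
wrist_force: [0.8, 0.3, -0.3]
finger_gap: 0.3
```

```bash
python3 - <<'E'
from h import *
s=readout.read_state();print(s["clock"],s["eef_pos"],s["wrist_force"])
c=cams.camera("scene");im=c["image"];cv2.imwrite("pics/s7.png",cv2.resize(im[120:250,190:350],None,fx=4.5,fy=4.5,interpolation=2)[:,:,::-1])
d=cams.camera("top");im=d["image"];cv2.imwrite("pics/t7.png",cv2.resize(im[140:260,150:320],None,fx=4.5,fy=4.5,interpolation=2)[:,:,::-1])
r=red(d,(225,180,275,225));print(r,plane(d,*r[0],56)-np.array([497.3,-49,56]),(plane(d,*r[0],56)-np.array([497.3,-49,56]))@YD)
w=wcam();cv2.imwrite("pics/w7.png",w["image"][:,:,::-1])
E
```

```text
11.5 [ 446.91180266 -155.68432268  225.67270556] [ 0.83123476  0.25714113 -0.30223291]
((240.40000915527344, 205.2000274658203), (12.521980285644531, 15.205260276794434), 26.56505012512207) [46.49311744 98.57145776  0.        ] 108.98559019606672
```

View pics/s7.png

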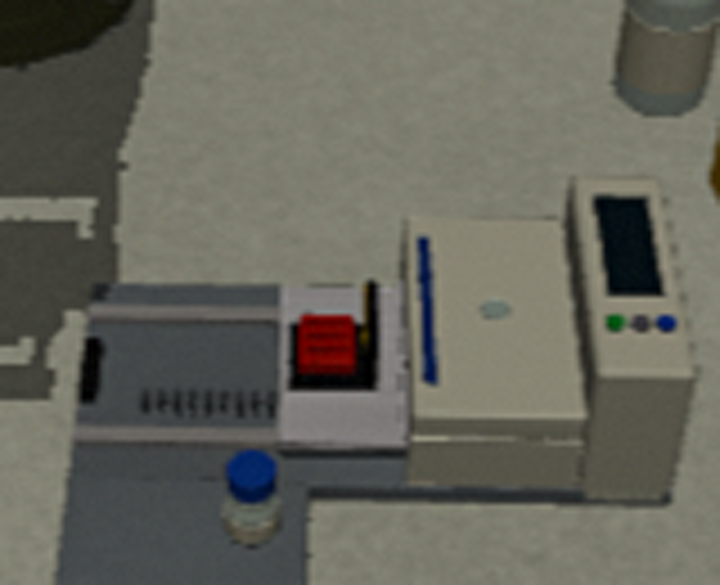

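View pics/t7.png

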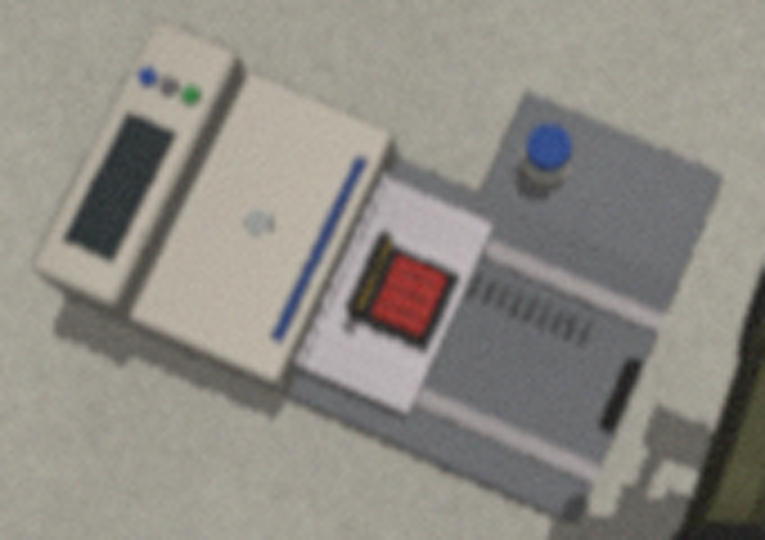

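View pics/w7.png

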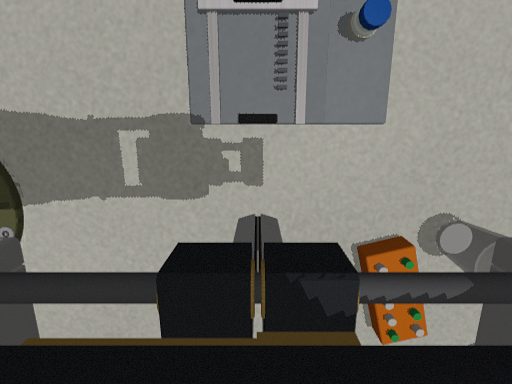

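```bash
python3 -c "
from cell import ticket;print(ticket.sign_off())"
```

```text
the job is handed in; nothing more can be done
None
```

The plate reader is loaded. With shut fingertips I pressed the red lock button about 8 mm and held it there while pushing on the wall, until the carriage met the end stop. I then eased the push, lifted straight up so the button sprang back, and moved well clear. The whole job took about 11.5 s.

- **End stop:** at the end the push force rose to about 30 N with no further motion.
- **Button held down:** the tip stayed at about 48 mm height with 5–6 N on it through the slide, rising to about 17 N at the stop, so the button should not have come up on the way.
- **Travel:** the last top view put the button about 109 mm from where it started, and about 109.7 mm when compared with the first measurement from the same camera. That agrees with 110 mm within the calibration.
- **Final pictures:** the button is up, the plate is under the reading head, and the vial is where it was. The last force reading was about zero.
- **Not checked:** the plate is hidden under the head, so I could not see it seated at the end. It looked seated about 20 mm into the slide, and the robot never went near it. I compared the vial's position in the last pictures, but not that of the other bench items.

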